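Load the ink tank into the carton marker and clamp it home

ROBOT

A 6-joint arm with a two-finger parallel gripper is mounted at the origin on the work surface. World frame = base frame: x ahead of the robot, y to its left, z up, the work surface at z = 0. Lengths are in m, angles in rad, forces in N, time in s.
With the tool pointing down it reaches from about 0.375 to 0.975 m from the base axis. Payload 3.8 kg.
Tool frame: the origin (TCP) lies midway between the tips of the shut fingers; the grasp point (between the pads) lies 19 mm behind it; x points along the fingers, y is the direction in which the jaws open and shut, and the axes are right-handed (so a half turn about x gives the same grasp; the last joint's range is limited). The gripper opens to 88 mm and grips with 3 to 60 N. Pads are 18 mm wide; open, the fingers measure 123 mm over their backs; the gripper's body (75 mm by 187 mm) begins 45 mm behind the grasp point.
Start: joints at [1.241, 0.264, 1.604, -0, 1.274, -0.037], TCP at [0.195, 0.646, 0.239] pointing down, gripper open.
Joint ranges: [-2.63, 2.63], [-0.94, 2.18], [0.31, 2.57], [-1.31, 4.45], [0, 2.66], [-2.55, 2.55]. Speed limits (rad/s): [2.57, 2.57, 3.14, 3.14, 3.14, 3.14].

INTERFACE

Orientations are given as a rotation vector (axis times angle).
In Python, from cell import manip, inverse_kinematics, cams, order gives the robot as it stands. Calls block until the motion is done:
- manip.move_pose(position, orientation): joint-space move of the TCP to a pose.
- manip.move_linear(position, rate=0.15, rot=None): straight line of the TCP; rot=None keeps the orientation; rate is the mean speed in m/s.
- manip.set_joints(angles): joint-space move.
- manip.set_gripper(opening, force=None): finger opening in m; force is the grip in N (None keeps the last); returns when the fingers have stopped.
- manip.dwell(seconds).
- inverse_kinematics(position, orientation): joint angles nearest the present ones, or None.
- manip.state(): the state.
- cams.capture(name): name is "scene" or "top" or "wrist"; returns a dict with "image" (400x640x3 uint8, blue, green, red), "z_map" (400x640 float32, m along the optical axis (not along the pixel's ray), 0 where there is no reading), "intrinsics" (3x3 intrinsics, pixels), "position" and "orientation" of the camera in the world; the wrist camera has in their place "T_tool_cam" (4x4, takes a point from camera to tool coordinates, whose origin is the TCP and whose axes are the tool frame's). Camera axes: x right, y down, z forward; pixel columns grow to the right and rows downward; lengths in m; the calibration is good to about 2 mm. The wrist camera is an equidistant fisheye: a pixel r from the principal point sees the ray r / f radians off the axis. A picture is of the moment at which its call begins: read the wrist's pose just before it.
A pose or a line that the arm cannot do raises manip.IKError and nothing moves.
- order.close_job(): hands the job in, once; it reports no verdict.
The state is a dict: "clock": time; "joint_pos": joint angles; "joint_velocities": joint speeds; "tau": joint torques, N m; "tool_pos": TCP position; "tcp_rot": TCP orientation; "contact_force": force on the tool from outside, world axes, zero at the start; "moment": the same for the moment, N m; "gripper_width": finger opening in m.
Only numpy, scipy, OpenCV 4.12 (cv2) and the standard library are available. Lean on these libraries where they do the work, as an engineer would, in place of code of your own. Each camera call takes 0.05 s, during which the arm holds its last target.

TASK

Load the carton marker on the stockroom bench: swing its half-open clamp right back, stand the small ribbed ink tank upright in the cradle with its rib in the slot of the cradle's front wall, then swing the clamp all the way down so that it presses the tank fully home. Leave the larger ink tank where it stands.

Things in the scene. Friction and masses are not known exactly. Their poses are not given: they have to be found in the camera images.
- tank_mid (a point): Centre (half-way up) of the small ink tank: upright block 56 mm long (x), 34 wide (y), 76 tall, black plastic, flat grey top, about 0.12 kg, loose, stands on the bench (centre 38 mm up). A grey rib 10 mm wide, 8 mm proud, runs the full height in the middle of its -x end. z up. Grip it across its 34 mm width, in its upper half, to clear the cradle's walls and the clamp.
- big_mid (a point): Centre of the larger ink tank, of the same materials, 90 x 50 x 60 mm, without a rib; it does not fit this cradle. Loose, stands on the bench near the small one (either way round); to be left alone.
- cradle_seat (a point): Centre of the cradle, on top of its sprung plate at rest, 34 mm above the bench; fixed to the marker. Axes of the marker: x from its front (robot side) to its back, y to its left, z up. The cradle is an open-topped well 60 mm (x) by 38 mm (y) inside; its 5 mm walls have flared tops ending 51 mm above the bench. A tank set down on the resting plate has its centre 38 mm above this point.
- rib_slot (a point): The 18 mm wide slot in the middle of the cradle's front wall (-x side), open at the top, for the tank's rib; point in the wall's middle, 32.5 mm in front of the cradle's centre, 51 mm above the bench. Axes of the marker: the tank goes in with its x along the marker's x.
- plate (a joint): How far the cradle's sprung plate is pressed down (m): 0 at rest, 0.008 when the tank is home (0.010 end stop). It bears the tank's weight without sinking (3 N), takes 7 N at 0.008, and springs back up unless the clamp holds the tank down.
- clamp_hinge (a point): Middle of the clamp's hinge axis (its y), fixed to the marker, 60 mm behind the cradle's centre, 110 mm above the bench; axes of the marker. Two fixed hinge posts, up to 123 mm high, stand at y = +-63 to 72 mm. The marker's housing behind the hinge is 86 mm high.
- clamp_bar (a point): Centre of the clamp's cross bar, its outer end: round steel 10 mm thick, along the marker's y, 130 mm from the hinge axis, clear over 100 mm between two flat side arms (y = +-56 mm). Parallel to it, 60 mm from the hinge axis, a 16 mm thick rubber roller spans the arms and bears on the tank's top.
- clamp (a joint): Clamp angle, rad: 0 = closed (end stop; arms level, pointing to the front, bar 110 mm above the bench), grows as the bar swings up and over to the back; end stop 1.9, leaning back past upright. Starts half-open over the cradle. The stiff hinge stays where it is left: 3 to 6 N at the bar to move it, 8 to 10 N over the last 0.13 rad of closing, when the roller pushes the tank down.
Not all that is in view belongs to the job. What is shaped like the part that bears tank_mid but blue is not meant.

How it is judged:
By the outcome, as a careful person would: the job done as asked, in the order asked, and still so for the second after the job is handed in, with the robot touching nothing.
It also fails if it takes over 72 s, if anything falls off the work surface, if the arm or the gripper's body presses on something with over 40 N, if the wrist force passes 120 N, or if a joint passes its speed limit or range.

## Working session

There is one attempt and no reset: what is moved stays moved. The work goes in short steps, each a Python script; the robot and the scene stay as the last script left them, time stands still between calls to the robot, and variables do not carry over. Pictures are saved under pics/ and viewed, and the job is handed in when it is done.

```bash
ls; mkdir -p pics
python3 - <<'E'
from cell import manip,cams
import cv2,numpy as np
s=manip.state();print(s)
for n in("scene","top","wrist"):
    c=cams.capture(n);cv2.imwrite(f"pics/{n}0.png",c["image"]);np.savez(f"pics/{n}0.npz",**c)
    print(n,{k:v for k,v in c.items() if k not in("image","z_map")})
E
```

```text
pics
{'clock': 0.0, 'joint_pos': array([ 1.24108193e+00,  2.64747398e-01,  1.60535739e+00, -1.00429413e-05,
        1.27370768e+00, -3.69108211e-02]), 'joint_velocities': array([ 5.17132865e-04,  8.90579361e-05,  2.36455750e-04, -3.38445570e-04,
        1.30720946e-03,  1.61113097e-03]), 'tau': array([-8.03040675e-04, -5.02106559e+01, -3.56879640e+01,  7.27228448e-02,
        2.93554575e-02, -1.54077484e-04]), 'tool_pos': array([0.19461271, 0.64559652, 0.23740086]), 'tcp_rot': array([ 0.22810825,  1.55894636, -0.23154972]), 'contact_force': array([-0.11540065, -0.77570369,  0.73663125]), 'moment': array([0.0025764 , 0.04222012, 0.01139765]), 'gripper_width': 0.08816290733036997}
scene {'intrinsics': array([[426.29603452,   0.        , 321.74655244],
       [  0.        , 426.29603452, 199.81801678],
       [  0.        ,   0.        ,   1.        ]]), 'position': array([0.77263492, 0.52479227, 0.79797123]), 'orientation': array([-0.63471298, -2.71360191,  1.04691005])}
top {'intrinsics': array([[500.96693267,   0.        , 319.0482991 ],
       [  0.        , 500.96693267, 197.64819328],
       [  0.        ,   0.        ,   1.        ]]), 'position': array([ 0.36123074, -0.04207332,  1.19459226]), 'orientation': array([-2.13911893,  2.16512061, -0.13344077])}
wrist {'intrinsics': array([[309.70691629,   0.        , 315.97693599],
       [  0.        , 309.70691629, 198.66191069],
       [  0.        ,   0.        ,   1.        ]]), 'T_tool_cam': array([[ 1.30074001e-03, -2.81241758e-01,  9.59636067e-01,
        -1.45997274e-01],
       [ 9.99998799e-01,  1.17403332e-03, -1.01137429e-03,
         6.07437906e-04],
       [-8.42204032e-04,  9.59636231e-01,  2.81242947e-01,
        -7.27596908e-02],
       [ 0.00000000e+00,  0.00000000e+00,  0.00000000e+00,
         1.00000000e+00]])}
```

View pics/scene0.png

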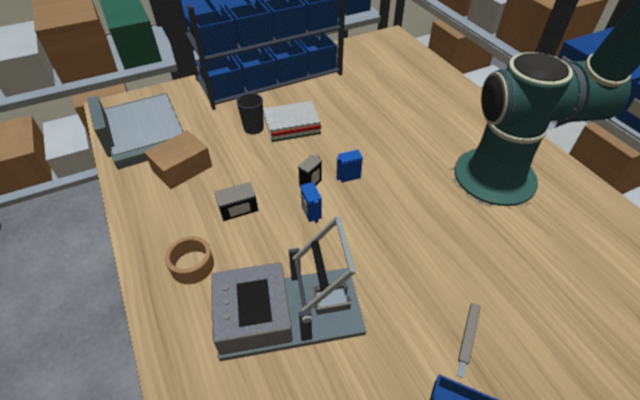

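View pics/top0.png

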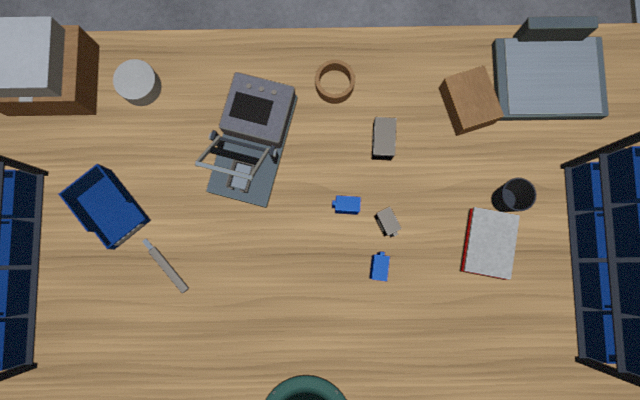

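View pics/wrist0.png

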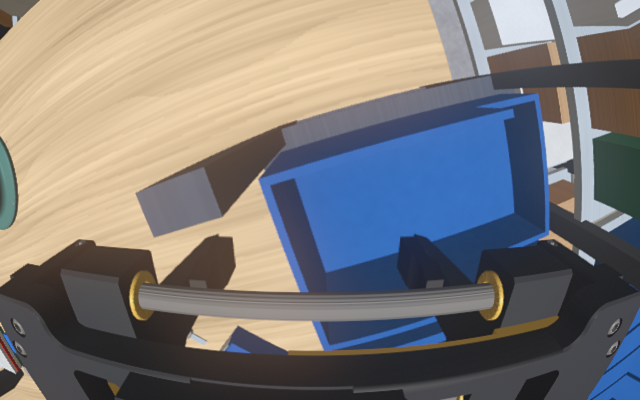

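The scene view shows the marker at (290,310), the grey-topped small tank at (310,170), the big tank at (237,200), and two blue decoys. In the top view the small tank is at (387,222), the big one at (384,138) and the marker cradle at (240,178). Next I'll zoom in and measure.

```bash
cat > h.py <<'E'
import numpy as np,cv2
from scipy.spatial.transform import Rotation as R
def cloud(c):
    K=c["intrinsics"];z=c["z_map"];v,u=np.indices(z.shape)
    p=np.stack([(u-K[0,2])/K[0,0]*z,(v-K[1,2])/K[1,1]*z,z],-1)
    P=p@R.from_rotvec(c["orientation"]).as_matrix().T+c["position"]
    P[z==0]=np.nan
    return P
E
python3 - <<'E'
from h import *
for n,b in(("top",(190,60,300,215)),("top",(320,100,410,290)),("scene",(200,130,380,360))):
    c=np.load(f"pics/{n}0.npz");P=cloud(c)
    x0,y0,x1,y1=b;k=min(800//(x1-x0),600//(y1-y0))
    cv2.imwrite(f"pics/{n}_z{x0}.png",cv2.resize(c["image"][y0:y1,x0:x1],None,fx=k,fy=k,interpolation=cv2.INTER_CUBIC));print(n,b,k)
P=cloud(np.load("pics/top0.npz"));Q=cloud(np.load("pics/scene0.npz"))
for n,A,B in(("small",P,Q),("big",P,Q)):
    cx=P[222,387] if n=="small" else P[138,384]
    print(n,cx)
    for nm,C in(("top",P),("scene",Q)):
        X=C.reshape(-1,3);h=.076 if n=="small" else .06
        m=(np.hypot(*(X[:,:2]-cx[:2]).T)<.065)&(abs(X[:,2]-h)<.008)
        Y=X[m];print(nm,len(Y),Y.mean(0) if len(Y) else 0, np.median(Y[:,2]) if len(Y) else 0)
        if len(Y):
            r=cv2.minAreaRect((Y[:,:2]*1000).astype(np.float32));print(r)
for u,v in((200,300),(300,250),(450,350)):print("bench",P[v,u],Q[v,u])
E
```

```text
top (190, 60, 300, 215) 3
top (320, 100, 410, 290) 3
scene (200, 130, 380, 360) 2
small [ 0.44952625 -0.1878614   0.07885797]
top 402 [ 0.45251233 -0.19284729  0.0754032 ] 0.07554704292524284
((464.10723876953125, -181.94192504882812), (95.93623352050781, 51.980979919433594), 49.67420196533203)
scene 255 [ 0.4523916  -0.18933914  0.07340947] 0.07356162611489436
((448.6455078125, -192.1117401123047), (66.94819641113281, 35.65519332885742), 24.433406829833984)
big [ 0.64631906 -0.18914986  0.05932956]
top 834 [ 0.65110922 -0.19136903  0.05931892] 0.05942546880432176
((651.768310546875, -191.6102752685547), (50.46726989746094, 91.09378814697266), 86.09629821777344)
scene 634 [ 0.65160228 -0.18722353  0.05747246] 0.05756981964320301
((650.850341796875, -188.49859619140625), (55.54132843017578, 90.37821960449219), 85.38302612304688)
bench [ 0.27762663  0.24606967 -0.00253506] [ 0.80359369  0.01593815 -0.00090422]
bench [3.91706875e-01 1.00259843e-02 3.83300261e-04] [0.59840566 0.07984503 0.13017969]
bench [ 1.57809087e-01 -3.34936579e-01 -7.78456696e-05] [ 0.40254653  0.33294556 -0.00187194]
```

View pics/top_z190.png

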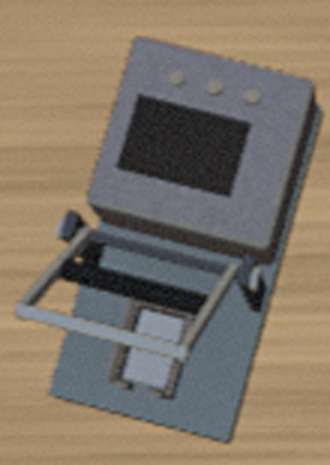

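View pics/top_z320.png

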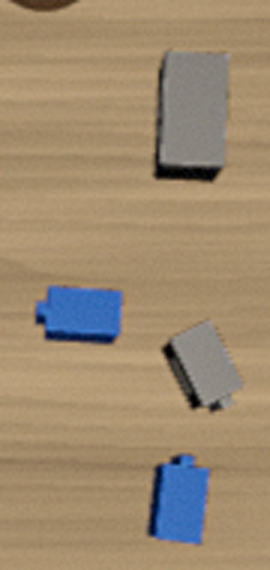

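View pics/scene_z200.png

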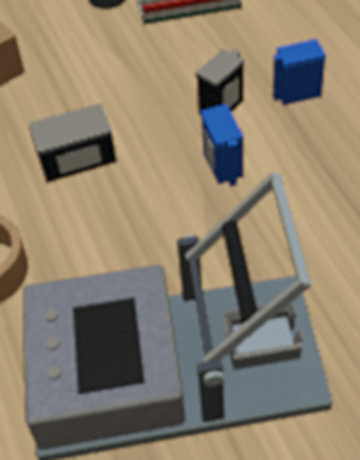

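Run:
```python
from h import *
for n in("top","scene"):
    c=np.load(f"pics/{n}0.npz");P=cloud(c);I=c["image"].astype(int)
    grey=(I.max(-1)-I.min(-1)<25)
    d=np.hypot(P[...,0]-.452,P[...,1]+.19)
    m=grey&(d<.055)&(abs(P[...,2]-.075)<.006)
    m=cv2.morphologyEx(m.astype(np.uint8),cv2.MORPH_OPEN,np.ones((5,5)))>0
    Y=P[m];print(n,len(Y),Y.mean(0),Y[:,2].std(),cv2.minAreaRect((Y[:,:2]*1000).astype(np.float32)))
    # housing top
    f=P.reshape(-1,3)
    m=(abs(P[...,2]-.086)<.006)&(np.hypot(P[...,0]-.75,P[...,1]-.1)<.16)
    m=cv2.morphologyEx(m.astype(np.uint8),cv2.MORPH_OPEN,np.ones((5,5)))>0
    Y=P[m];print("hous",len(Y),Y.mean(0),cv2.minAreaRect((Y[:,:2]*1000).astype(np.float32)))
P=cloud(np.load("pics/top0.npz"));Q=cloud(np.load("pics/scene0.npz"))
print("plate top",P[185,239],P[180,241],P[188,240]);print("scene",Q[130+345//2,200+265//2],Q[130+340//2,200+280//2])
# height map over marker
for nm,C in(("top",P),("scene",Q)):
    X=C.reshape(-1,3);X=X[~np.isnan(X[:,0])]
    m=(X[:,0]>.5)&(X[:,0]<.9)&(X[:,1]>0)&(X[:,1]<.3);X=X[m]
    hm=X[X[:,2]>.135];print(nm,"above .135",len(hm),hm[hm[:,2]>hm[:,2].max()-.02].mean(0),hm[:,2].max())
```

```text
top 299 [ 0.45475856 -0.19002944  0.07540109] 0.002010117335094068 ((453.3647766113281, -191.77597045898438), (54.8196907043457, 33.145103454589844), 26.347332000732422)
hous 3480 [0.71696759 0.10245999 0.08597905] ((717.7542724609375, 103.36681365966797), (145.76922607421875, 139.27713012695312), 74.47000885009766)
scene 211 [ 0.45275048 -0.18750486  0.07355672] 0.0016551118817075023 ((449.57086181640625, -190.3472137451172), (63.85055160522461, 33.20073318481445), 24.518152236938477)
hous 5012 [0.71965708 0.11159084 0.08456948] ((717.20654296875, 105.537841796875), (145.70449829101562, 137.9274139404297), 74.19088745117188)
plate top [0.54433812 0.1507479  0.03354212] [0.5560417  0.14602617 0.03430104] [0.53966618 0.1510178  0.01719621]
scene [0.56751479 0.15730265 0.0308225 ] [0.55141793 0.16094694 0.03184973]
top above .135 892 [0.54753497 0.15087053 0.21466546] 0.22055938099454497
scene above .135 1336 [0.55065245 0.15941457 0.21189543] 0.21740300479828345
```

```bash
cat >> h.py <<'E'
def rot(yang):  # tool down, tool y at world angle yang
    x=np.array([0,0,-1.]);y=np.array([np.cos(yang),np.sin(yang),0]);z=np.cross(x,y)
    return R.from_matrix(np.stack([x,y,z],1)).as_rotvec()
def wcloud(c,s):
    K=c["intrinsics"];z=c["z_map"];v,u=np.indices(z.shape)
    a=(u-K[0,2])/K[0,0];b=(v-K[1,2])/K[1,1];r=np.hypot(a,b)+1e-12
    d=np.stack([a/r*np.tan(r),b/r*np.tan(r),np.ones_like(r)],-1)
    p=d*z[...,None]
    T=c["T_tool_cam"];p=p@T[:3,:3].T+T[:3,3]
    P=p@R.from_rotvec(s["tcp_rot"]).as_matrix().T+s["tool_pos"]
    P[(z==0)|(r>1.3)]=np.nan
    return P
def wproj(X,c,s): # world->pixel
    X=np.atleast_2d(X);p=(X-s["tool_pos"])@R.from_rotvec(s["tcp_rot"]).as_matrix()
    T=c["T_tool_cam"];p=(p-T[:3,3])@T[:3,:3];K=c["intrinsics"]
    r=np.hypot(p[:,0],p[:,1])+1e-12;t=np.arctan2(r,p[:,2])
    return np.stack([K[0,2]+K[0,0]*t*p[:,0]/r,K[1,2]+K[1,1]*t*p[:,1]/r],1)
def wray(uv,c,s):
    K=c["intrinsics"];a=(uv[0]-K[0,2])/K[0,0];b=(uv[1]-K[1,2])/K[1,1];r=np.hypot(a,b)+1e-12
    d=np.array([np.sin(r)*a/r,np.sin(r)*b/r,np.cos(r)]);T=c["T_tool_cam"];M=R.from_rotvec(s["tcp_rot"]).as_matrix()
    return M@T[:3,3]+s["tool_pos"], M@T[:3,:3]@d
def look(tag,k=None):
    from cell import manip,cams
    s=manip.state();c=cams.capture("wrist");cv2.imwrite(f"pics/{tag}.png",c["image"])
    np.savez(f"pics/{tag}.npz",tool_pos=s["tool_pos"],tcp_rot=s["tcp_rot"],**c);return c,s
def hyp(psi,c0,loc): # marker local -> world
    C,S=np.cos(psi),np.sin(psi);return np.array([c0[0]+C*loc[0]-S*loc[1],c0[1]+S*loc[0]+C*loc[1],loc[2]])
E
python3 - <<'E'
from h import *
from cell import manip,inverse_kinematics as ik
psi=-.272
c0=(.553,.148)
for l in((-.10,0,.36),):
    p=hyp(psi,c0,l);print(p)
    for y in(psi+np.pi/2,psi-np.pi/2):print(y,ik(p,rot(y)))
for y in(psi,psi+np.pi):
  for l in((-.04,0,.2),(.1,0,.22),(.1,0,.3),(.1,0,.35)):
    print("bar",y,l,ik(hyp(psi,c0,l),rot(y)))
for y in (.44+np.pi/2,.44-np.pi/2):print("tank",ik((.453,-.19,.05),rot(y)),ik((.453,-.19,.3),rot(y)))
p=hyp(psi,c0,(-.10,0,.36))
manip.move_pose(p,rot(psi+np.pi/2));print(manip.state()["clock"])
look("w1")
E
```

```text
[0.45667645 0.17486584 0.36      ]
1.2987963267948965 [ 0.31474595 -0.14670579  1.81769281  0.          1.47060563 -0.98405038]
-1.8427963267948966 [ 3.14745947e-01 -1.46705786e-01  1.81769281e+00 -4.44089210e-16
  1.47060563e+00  2.15754227e+00]
bar -0.272 (-0.04, 0, 0.2) [0.25302951 0.0341649  1.93941461 0.         1.16801314 0.52502951]
bar -0.272 (0.1, 0, 0.22) [0.14672813 0.24846308 1.65795469 0.         1.23517488 0.41872813]
bar -0.272 (0.1, 0, 0.3) [0.14672813 0.20687447 1.56166919 0.         1.37304899 0.41872813]
bar -0.272 (0.1, 0, 0.35) [0.14672813 0.19160239 1.49027566 0.         1.4597146  0.41872813]
bar 2.869592653589793 (-0.04, 0, 0.2) None
bar 2.869592653589793 (0.1, 0, 0.22) None
bar 2.869592653589793 (0.1, 0, 0.3) None
bar 2.869592653589793 (0.1, 0, 0.35) None
tank [-4.47850602e-01  1.21049556e-01  2.15892886e+00 -4.44089210e-16
  8.61614239e-01 -2.45864693e+00] [-4.47850602e-01 -1.22990774e-01  1.90425544e+00 -4.44089210e-16
  1.36032799e+00 -2.45864693e+00]
tank [-4.47850602e-01  1.21049556e-01  2.15892886e+00  4.44089210e-16
  8.61614239e-01  6.82945724e-01] [-0.4478506  -0.12299077  1.90425544  0.          1.36032799  0.68294572]
2.1417
```

View pics/w1.png

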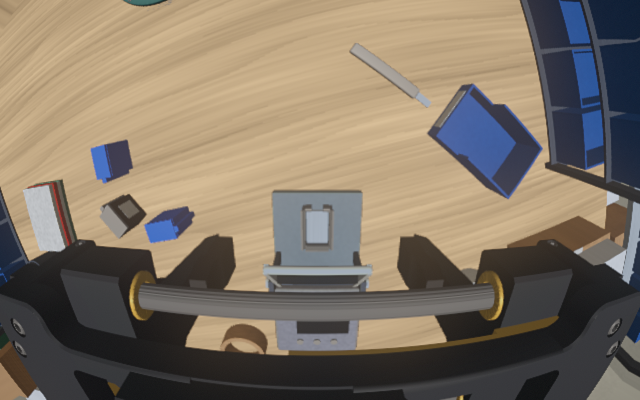

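The wrist view shows the cradle at about (317,228) with its slot on the robot side near (317,207), the bar at about (317,270) and the small tank at about (122,215). I'll zoom in for corners.

Run:
```python
from h import *
c=np.load("pics/w1.npz");P=wcloud(c,c)
x0,y0,x1,y1=255,180,380,295
cv2.imwrite("pics/w1a.png",cv2.resize(c["image"][y0:y1,x0:x1],None,fx=5,fy=5,interpolation=cv2.INTER_CUBIC))
for u,v in((317,228),(310,222),(324,236),(290,210),(345,210),(317,271),(300,271),(335,271),(285,271),(352,271),(122,212)):print(u,v,P[v,u].round(4))
```

```text
317 228 [0.568  0.1465 0.0345]
310 222 [0.555  0.1382 0.0338]
324 236 [0.5848 0.1538 0.0344]
290 210 [0.5311 0.1102 0.0189]
345 210 [0.5551 0.1982 0.02  ]
317 271 [0.5453 0.1524 0.2173]
300 271 [0.5404 0.135  0.2175]
335 271 [0.5508 0.1708 0.2168]
285 271 [0.5365 0.1194 0.2174]
352 271 [0.5565 0.1882 0.2159]
122 212 [ 0.4449 -0.1771  0.0581]
```

View pics/w1a.png

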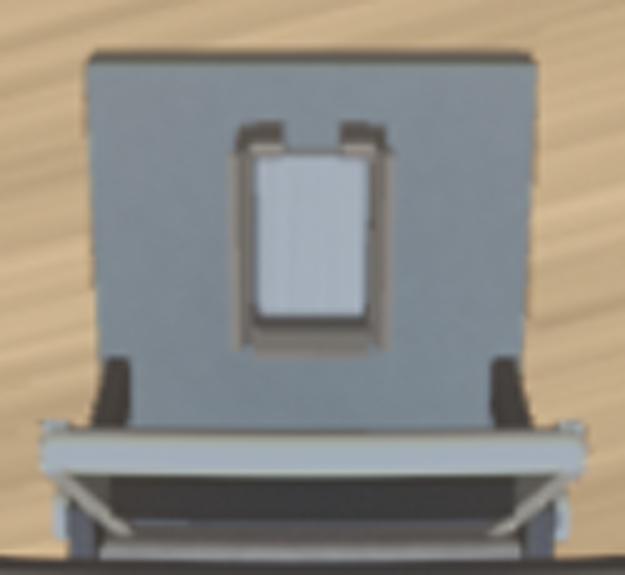

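Run:
```python
from h import *
c=np.load("pics/w1.npz");P=wcloud(c,c)
def at(zu,zv,z):
    o,d=wray((255+zu/5,180+zv/5),c,c);return o+d*(z-o[2])/d[2]
psi=-.272
def loc(p):
    C,S=np.cos(psi),np.sin(psi);d=p[:2]-np.array([.555,.148]);return np.array([C*d[0]+S*d[1],-S*d[0]+C*d[1]])*1000
for n,u,v,z in(("LwallO",232,250,.051),("RwallO",393,250,.051),("LO2",232,345,.051),("RO2",390,345,.051),("frontO",268,145,.051),("frontO",358,145,.051),("frontI",268,154,.051),("backO",313,356,.051),("backI",313,336,.051),("slotL",286,140,.051),("slotR",341,140,.051),
 ("plFL",256,155,.034),("plFR",369,155,.034),("plBL",259,317,.034),("plBR",366,317,.034),("barL",42,450,.212),("barR",587,450,.212),("baseL",88,63,.018),("baseR",536,63,.018)):
    p=at(u,v,z);print(n,p.round(4),loc(p).round(1))
# bar fit
I=np.array([P[v,u] for v in range(267,275) for u in range(285,352)]);I=I[(I[:,2]>.2)]
k=np.polyfit(I[:,1],I[:,0],1);print("bar slope->psi",np.arctan(-k[0]),I.mean(0),I[:,2].max())
# plate cloud
pl=P[212:243,307:328].reshape(-1,3);pl=pl[abs(pl[:,2]-.034)<.003];L=np.array([loc(p) for p in pl]);print("plate",len(pl),pl.mean(0),L.min(0),L.max(0))
for nm in("top0","scene0"):
    Q=cloud(np.load(f"pics/{nm}.npz")).reshape(-1,3)
    for a,b,t in((.030,.038,"plate"),(.045,.055,"wall"),(.112,.126,"post")):
        m=(Q[:,2]>a)&(Q[:,2]<b)&(np.hypot(Q[:,0]-.56,Q[:,1]-.148)<(.12 if t=="post" else .06));L=np.array([loc(p) for p in Q[m]])
        if m.sum()>5:
            if t=="post":
                for s in(1,-1):
                    Ls=L[(s*L[:,1]>45)&(L[:,0]>30)]; print(nm,t,len(Ls),Ls.mean(0) if len(Ls) else 0)
            else:print(nm,t,m.sum(),np.percentile(L,[2,50,98],axis=0).round(1).tolist())
```

```text
LwallO [0.5583 0.1235 0.051 ] [  9.8 -22.7]
RwallO [0.5719 0.1726 0.051 ] [ 9.7 28.3]
LO2 [0.5904 0.114  0.051 ] [ 43.2 -23.2]
RO2 [0.6041 0.1634 0.051 ] [43.1 28. ]
frontO [0.5277 0.1441 0.051 ] [-25.3 -11.1]
frontO [0.5351 0.1709 0.051 ] [-25.3  16.7]
frontI [0.5305 0.1433 0.051 ] [-22.3 -11.1]
backO [0.6012 0.1383 0.051 ] [47.1  3.1]
backI [0.5942 0.1402 0.051 ] [39.8  3. ]
slotL [0.5276 0.1499 0.051 ] [-26.9  -5.6]
slotR [0.5321 0.1662 0.051 ] [-26.9  11.4]
plFL [0.5352 0.1375 0.034 ] [-16.3 -15.4]
plFR [0.5449 0.1725 0.034 ] [-16.3  20.9]
plBL [0.5904 0.1226 0.034 ] [ 40.9 -14.9]
plBR [0.5999 0.1571 0.034 ] [40.8 20.8]
barL [0.5323 0.0953 0.212 ] [ -7.7 -56.9]
barR [0.5641 0.21   0.212 ] [-7.9 62.2]
baseL [0.495 0.091 0.018] [-42.5 -71. ]
baseR [0.5342 0.2329 0.018 ] [-42.8  76.2]
bar slope->psi -0.2680194317921101 [0.54562908 0.15342313 0.21639774] 0.21894802162392799
plate 634 [0.5662522  0.14660896 0.03389404] [-15.45510948 -14.6074789 ] [38.88330638 18.4209126 ]
top0 plate 273 [[-16.4, -22.2], [6.1, 1.8], [41.5, 20.2]]
top0 wall 126 [[-24.2, -24.2], [-0.9, 20.1], [43.0, 26.9]]
top0 post 87 [71.18165782 64.13310111]
top0 post 86 [ 71.21749183 -64.24500788]
scene0 plate 377 [[-19.9, -16.6], [4.3, 6.6], [38.7, 27.5]]
scene0 wall 144 [[-25.9, -23.5], [15.8, 13.3], [46.4, 28.8]]
scene0 post 162 [69.79472991 68.29453018]
scene0 post 110 [ 69.55936233 -58.50822519]
```

Independent estimates agree: cradle centre about (0.566, 0.1475), yaw −0.271. Bar rises to z≈0.2135, which puts the clamp at about 0.92 rad. I'll grip the bar and follow its arc back.

```bash
cat >> h.py <<'E'
PSI=-.271;C0=(.5662,.1475)
def barpos(a,dz=0,dx=0): return hyp(PSI,C0,(.06-.13*np.cos(a)+dx,0,.11+.13*np.sin(a)-.019+dz))
E
python3 - <<'E'
from h import *
from cell import manip,inverse_kinematics as ik
manip.set_gripper(.045,15)
q=rot(PSI)
manip.move_pose(barpos(.92,.07),q)
look("w2")
manip.move_linear(barpos(.92),rate=.15)
print(manip.state()["contact_force"])
manip.set_gripper(0,15)
s=manip.state();print(s["gripper_width"],s["contact_force"],s["clock"],s["tool_pos"]-barpos(.92))
a=.92
while a<1.9:
    a=min(a+.14,1.9)
    manip.move_linear(barpos(a),rate=.12)
    s=manip.state();f=s["contact_force"];print(round(a,2),f.round(1),round(s["gripper_width"],4),round(s["clock"],2))
    if np.linalg.norm(f)>35:break
look("w3")
E
```

```text
[-0.14963657  1.05530979  0.36132745]
0.00866961451806905 [-4.24767653  0.73503914  4.0719236 ] 5.6083 [-0.00066161  0.00030369  0.00031428]
1.06 [-4.2 -0.2  5.3] 0.0093 5.91
1.2 [-2.3  0.3  5.5] 0.0088 6.21
1.34 [ 1.4 -0.9  3.6] 0.0088 6.51
1.48 [ 2.7 -1.6  0.5] 0.0086 6.81
1.62 [ 2.9 -0.2 -3.2] 0.0085 7.11
1.76 [ 2.  -0.2 -5.7] 0.0083 7.41
1.9 [ 0.1 -0.4 -8.6] 0.0086 7.71
```

View pics/w3.png

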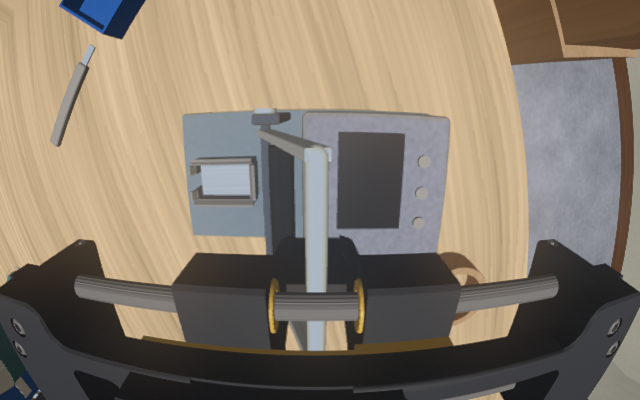

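The view shows the bar (vertical at column 316) over the hinge region and leaned back toward the housing, with the cradle now open at (225,180). I'll nudge to the stop, release, and re-measure the cradle and tank.

```bash
python3 - <<'E'
from h import *
from cell import manip,cams,inverse_kinematics as ik
for a in(1.93,1.96,1.99):
    manip.move_linear(barpos(a),rate=.1)
    s=manip.state();f=s["contact_force"];print(a,f.round(1))
    if np.linalg.norm(f)>14:break
manip.set_gripper(.05,15)
s=manip.state();print(s["contact_force"],s["clock"])
manip.move_linear(s["tool_pos"]+[0,0,.08],rate=.2)
# go over in front of cradle and look with tank grasp-like yaw
manip.move_pose(hyp(PSI,C0,(-.04,0,.33)),rot(PSI+np.pi/2))
look("w4")
c=cams.capture("scene");np.savez("pics/scene4.npz",**c);cv2.imwrite("pics/scene4.png",c["image"])
c=cams.capture("top");np.savez("pics/top4.npz",**c)
print(manip.state()["clock"])
E
python3 - <<'E'
from h import *
c=np.load("pics/w4.npz")
x0,y0,x1,y1=255,150,385,290
cv2.imwrite("pics/w4a.png",cv2.resize(c["image"][y0:y1,x0:x1],None,fx=4,fy=4,interpolation=cv2.INTER_CUBIC))
P=cloud(np.load("pics/top4.npz")).reshape(-1,3)
m=(P[:,2]>.19)&(np.hypot(P[:,0]-.65,P[:,1]-.12)<.14);Y=P[m];t=Y[Y[:,2]>Y[:,2].max()-.012]
e=barpos(1.9,.019);print("bar expect@1.9",e,"top meas",t.mean(0),t[:,2].max())
E
```

```text
1.93 [-8.7  1.5 -2.8]
1.96 [-20.7   3.1   6.8]
[-0.39083671  0.01826801  0.27883473] 9.0083
11.025
bar expect@1.9 [0.66450401 0.1201877  0.23301901] top meas [0.53372089 0.13836541 0.70795568] 0.7149711804681986
```

View pics/w4a.png

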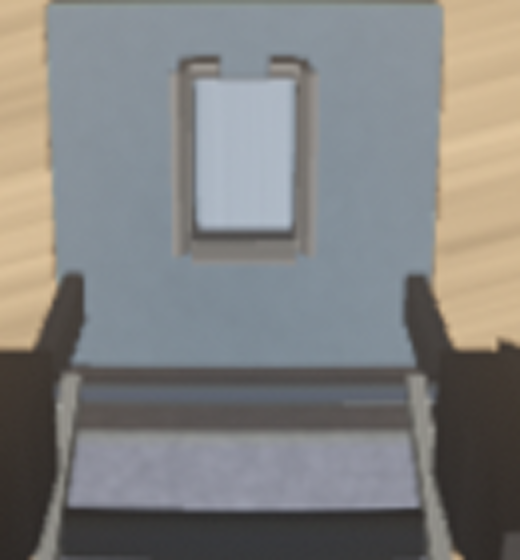

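View pics/w4.png

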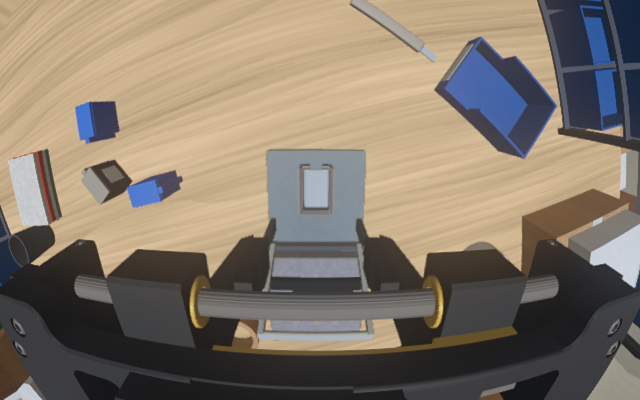

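Clamp reached its stop (force jumped to about 21 N) and stayed back after release. The cradle slot is at w4a (245,65). Now I'll look at the tank from the grasp direction.

```bash
python3 - <<'E'
from h import *
from cell import manip,cams,inverse_kinematics as ik
T=.44
C,S=np.cos(T),np.sin(T)
q=rot(T+np.pi/2)
manip.set_gripper(.06,25)
manip.move_pose([.452-.0*C,-.190-.0*S,.22],q)
look("w5")
print(manip.state()["clock"],manip.state()["joint_pos"].round(3))
E
python3 - <<'E'
from h import *
c=np.load("pics/w4.npz")
def at(zu,zv,z):
    o,d=wray((255+zu/4,150+zv/4),c,c);return o+d*(z-o[2])/d[2]
def loc(p):
    C,S=np.cos(PSI),np.sin(PSI);d=p[:2]-np.array(C0);return np.array([C*d[0]+S*d[1],-S*d[0]+C*d[1]])*1000
for n,u,v,z in(("L",174,160,.051),("R",315,160,.051),("L2",176,250,.051),("R2",314,250,.051),("F",205,57,.051),("F",287,57,.051),("B",245,260,.051),("sL",219,66,.051),("sR",269,66,.051)):
    p=at(u,v,z);print(n,p.round(4),loc(p).round(1))
E
```

```text
12.825 [-0.447 -0.077  2.009  0.     1.208 -2.459]
L [0.5576 0.1239 0.051 ] [ -1.9 -25.1]
R [0.571 0.172 0.051] [-1.9 24.9]
L2 [0.5901 0.115  0.051 ] [ 31.7 -24.9]
R2 [0.6034 0.1631 0.051 ] [31.7 25. ]
F [0.5251 0.1446 0.051 ] [-38.9 -13.8]
F [0.5327 0.172  0.051 ] [-38.9  14.6]
B [0.6004 0.1381 0.051 ] [35.5  0.1]
sL [0.5294 0.1484 0.051 ] [-35.7  -9. ]
sR [0.5341 0.1652 0.051 ] [-35.7   8.4]
```

View pics/w5.png

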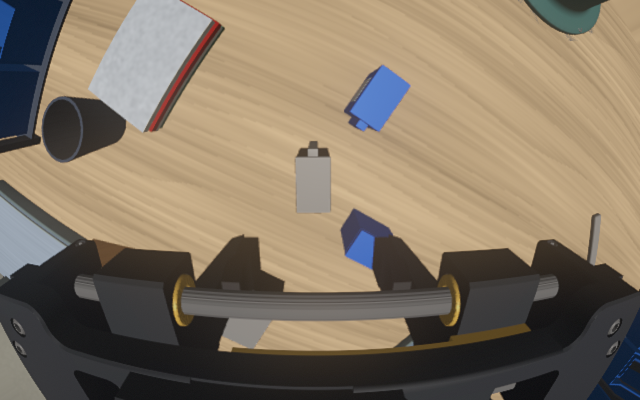

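Run:
```python
from h import *
c=np.load("pics/w5.npz");P=wcloud(c,c)
x0,y0,x1,y1=280,130,400,280
cv2.imwrite("pics/w5a.png",cv2.resize(c["image"][y0:y1,x0:x1],None,fx=4,fy=4,interpolation=cv2.INTER_CUBIC))
I=c["image"].astype(int)
m=np.zeros(I.shape[:2],bool);m[150:216,290:335]=1
m&=(abs(P[...,2]-.076)<.006)&(I.max(-1)-I.min(-1)<40)
Y=P[m];r=cv2.minAreaRect((Y[:,:2]*1000).astype(np.float32));print(len(Y),np.median(Y[:,2]),Y.mean(0),r)
t=P.reshape(-1,3);b=((I[...,0]-I[...,2])>60)&(P[...,2]>.05)&(np.hypot(P[...,0]-.5,P[...,1]+.11)<.09)
Y=P[b];print("blue",len(Y),Y.mean(0))
B=Y-np.array([.452,-.19,0]);C,S=np.cos(.44),np.sin(.44);L=np.c_[C*B[:,0]+S*B[:,1],-S*B[:,0]+C*B[:,1]]*1000
print("blue in tank frame mm",L.min(0),L.max(0),[ (L[(abs(L[:,0])<15)][:,1].min() if (abs(L[:,0])<15).any() else None)])
```

```text
2031 0.07589820856087828 [ 0.45097867 -0.19311504  0.07589434] ((450.0466003417969, -193.92474365234375), (62.415225982666016, 33.45821762084961), 25.90555763244629)
blue 684 [ 0.49249456 -0.11741769  0.07728314]
blue in tank frame mm [-8.08979717 30.38942896] [91.12273195 60.41557106] [np.float64(30.389428959442085)]
```

View pics/w5a.png

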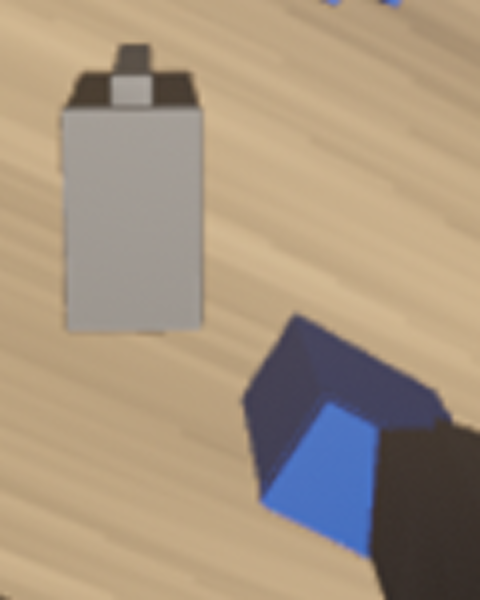

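Run:
```python
from h import *
c=np.load("pics/w5.npz")
def at(zu,zv,z):
    o,d=wray((280+zu/4,130+zv/4),c,c);return (o+d*(z-o[2])/d[2])[:2]
k=[at(65,110,.076),at(202,108,.076),at(202,328,.076),at(66,329,.076)]
k=np.array(k);cen=k.mean(0);ax=(k[2]+k[3]-k[0]-k[1]);print(k.round(4),cen,np.arctan2(ax[1],ax[0]),np.linalg.norm(k[0]-k[1]),np.linalg.norm(k[1]-k[2]))
sy=k[1]-k[0]+k[2]-k[3];print("side",np.arctan2(sy[1],sy[0])-np.pi/2)
T=np.arctan2(ax[1],ax[0]);C,S=np.cos(T),np.sin(T)
for z in((262,500,.076),(330,403,.076),(380,432,.076),(368,556,.076),(297,316,0),(245,400,0)):
    d=at(*z)-cen;print(z,(1000*np.array([C*d[0]+S*d[1],-S*d[0]+C*d[1]])).round(1))
print(at(131,90,.076),cen)
t=np.load("pics/top0.npz");Q=cloud(t);I=t["image"].astype(int)
b=((I[...,0]-I[...,2])>50)&(abs(Q[...,2]-.076)<.012)&(np.hypot(Q[...,0]-.5,Q[...,1]+.11)<.07)
b=cv2.erode(b.astype(np.uint8),np.ones((2,2)))>0
r=cv2.boxPoints(cv2.minAreaRect((Q[b][:,:2]*1000).astype(np.float32)))
d=r/1000-cen;print("top-cam blue box in tank frame\n",(1000*np.c_[C*d[:,0]+S*d[:,1],-S*d[:,0]+C*d[:,1]]).round(1))
```

```text
[[ 0.4351 -0.2182]
 [ 0.4208 -0.1891]
 [ 0.4701 -0.1651]
 [ 0.4848 -0.1954]] [ 0.4527011  -0.19194482] 0.44085135619939014 0.03242578636703472 0.05484824238319822
side 0.45196649227602315
(262, 500, 0.076) [75.  33.4]
(330, 403, 0.076) [47.5 49.9]
(380, 432, 0.076) [55.8 63.5]
(368, 556, 0.076) [92.6 62.9]
(297, 316, 0) [49.2 50.3]
(245, 400, 0) [77.5 34.7]
[ 0.42410816 -0.20606643] [ 0.4527011  -0.19194482]
top-cam blue box in tank frame
 [[ 47.2  49.5]
 [ 74.3  33.9]
 [104.3  86. ]
 [ 77.3 101.6]]
```

Tank grasp point (0.4527, −0.1919), yaw 0.445, top measured at 0.0759, all consistent with the given sizes. The decoy starts 47 mm along tank-x, so the fingers clear it.

Run:
```python
from h import *
from cell import manip,cams,inverse_kinematics as ik
T=.445;q=rot(T+np.pi/2);p=np.array([.4527,-.1919,.038])
manip.set_gripper(.052,25)
manip.move_pose(p+[0,0,.07],q)
manip.move_linear(p,rate=.12)
print(manip.state()["contact_force"].round(2))
manip.set_gripper(0,25)
s=manip.state();print(s["gripper_width"],s["contact_force"].round(2),s["tool_pos"]-p)
manip.move_linear(p+[0,0,.15],rate=.2)
look("w6")
qq=rot(PSI+np.pi/2)
manip.move_pose(hyp(PSI,C0,(-.0005,0,.16)),qq)
s=manip.state();print(s["gripper_width"],s["contact_force"].round(2),s["clock"],s["tool_pos"],s["joint_pos"].round(2))
look("w7")
```

```text
[-0.77  0.96  0.79]
0.034067675389614506 [ 0.18 -0.3   4.38] [ 0.00071053 -0.00035638  0.00086452]
0.03397615426453327 [-0.23 -0.27 -1.15] 17.125 [0.56541605 0.14694853 0.15937409] [ 0.21  0.16  1.88 -0.    1.1  -1.09]
```

View pics/w7.png

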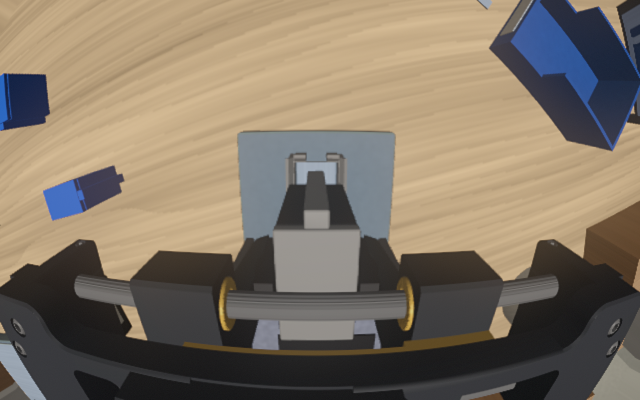

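The tank is held with its rib toward the slot: rib column about 316, slot centre about 316. I'll check the held offset in x and yaw.

Run:
```python
from h import *
c=np.load("pics/w7.npz")
x0,y0,x1,y1=260,140,375,240
cv2.imwrite("pics/w7a.png",cv2.resize(c["image"][y0:y1,x0:x1],None,fx=6,fy=6,interpolation=cv2.INTER_CUBIC))
# predicted pixels of ideal tank in held pose: marker-local top corners
zt=float(c["tool_pos"][2])+.0371
for n,l in (("FL",(-.028,-.017,zt)),("FR",(-.028,.017,zt)),("ribL",(-.036,-.005,zt)),("ribR",(-.036,.005,zt)),("botFL",(-.028,-.017,zt-.076)),("botFR",(-.028,.017,zt-.076)),
  ("wFL",(-.035,-.024,.051)),("wFR",(-.035,.024,.051)),("slotL",(-.035,-.009,.051)),("slotR",(-.035,.009,.051))):
    p=wproj(hyp(PSI,C0,l),c,c)[0];print(n,((p-[x0,y0])*6).round(0))
```

```text
FL [ 73. 553.]
FR [606. 554.]
ribL [259. 436.]
ribR [420. 436.]
botFL [174. 269.]
botFR [505. 270.]
wFL [166. 101.]
wFR [513. 102.]
slotL [275. 101.]
slotR [405. 101.]
```

View pics/w7a.png

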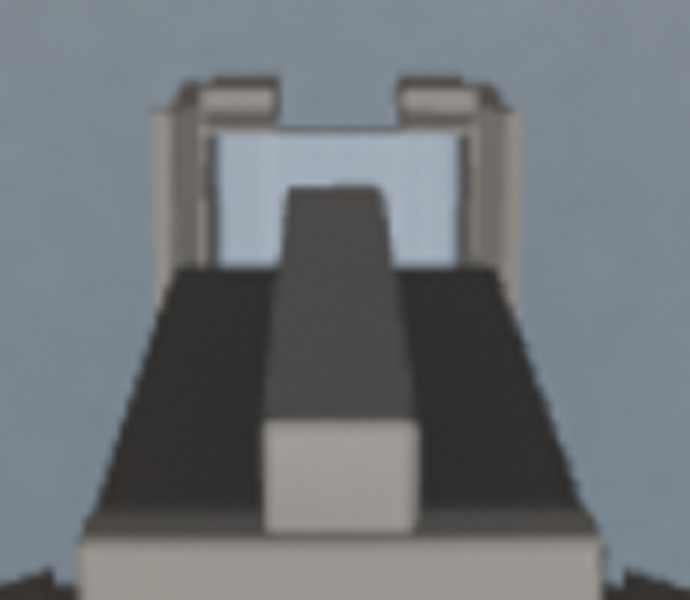

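Rib, tank and slot centrelines agree to under 0.5 mm, and the x prediction is within about 1 mm. Lowering with force checks.

Run:
```python
from h import *
from cell import manip,cams,inverse_kinematics as ik
ok=True
for z in(.100,.090,.083,.077,.074,.0725):
    manip.move_linear(hyp(PSI,C0,(-.0003,0,z)),rate=.08 if z<.1 else .15)
    s=manip.state();f=s["contact_force"];print(z,f.round(1),s["tool_pos"].round(4),s["moment"].round(2))
    if abs(f[2]+1.15)>6 or np.hypot(*f[:2])>8: break
look("w8");print(s["clock"])
```

```text
0.1 [ 0.5  0.2 -1.1] [0.5661 0.1471 0.1001] [-0.01 -0.03 -0.02]
0.09 [ 0.1 -0.  -1. ] [0.5659 0.1476 0.0901] [ 0.   -0.02 -0.02]
0.083 [ 0.3 -0.8 -0.8] [0.5655 0.1476 0.0825] [ 0.04 -0.03  0.  ]
0.077 [-0.2 -0.  -2. ] [0.5654 0.1475 0.0764] [-0.02 -0.06 -0.04]
0.074 [-0.6 -0.2 -0.8] [0.5657 0.1475 0.0738] [-0.02 -0.04  0.06]
0.0725 [-0.   0.7  1. ] [0.5663 0.1477 0.0729] [ 0.03 -0.06  0.  ]
19.0
```

View pics/w8.png

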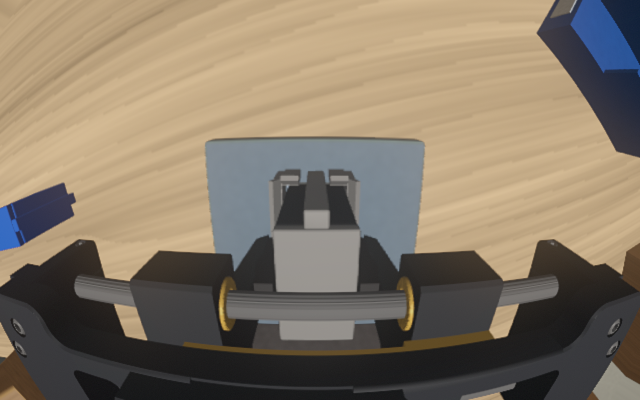

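The rib sits between the two front wall tips (301–331, row 175) and the plate has just taken the tank's weight. Release and look.

```bash
python3 - <<'E'
from h import *
from cell import manip,cams,inverse_kinematics as ik
manip.set_gripper(.056,15)
s=manip.state();print(s["contact_force"].round(1))
manip.move_linear(hyp(PSI,C0,(-.0003,0,.20)),rate=.2)
look("w9")
manip.move_pose(hyp(PSI,C0,(.0,0,.30)),rot(PSI+np.pi/2))
look("w10");print(manip.state()["clock"])
E
python3 - <<'E'
from h import *
a=np.load("pics/w9.npz");b=np.load("pics/w10.npz")
cv2.imwrite("pics/w910.png",cv2.resize(np.hstack([a["image"][130:330,200:430],b["image"][130:330,200:430]]),None,fx=1.7,fy=1.7))
P=wcloud(b,b);m=(abs(P[...,2]-.11)<.006)&(np.hypot(P[...,0]-C0[0],P[...,1]-C0[1])<.045);Y=P[m];print(len(Y),np.median(Y[:,2]),Y.mean(0),np.percentile(Y[:,2],[5,95]),cv2.minAreaRect((Y[:,:2]*1000).astype(np.float32)))
E
```

```text
[ 0.7 -0.3 -1. ]
20.9333
1550 0.10995541303904031 [0.56272699 0.14847575 0.10990374] [0.10851716 0.11114582] ((561.228271484375, 148.99659729003906), (33.13078308105469, 63.90660095214844), 74.12667846679688)
```

View pics/w910.png

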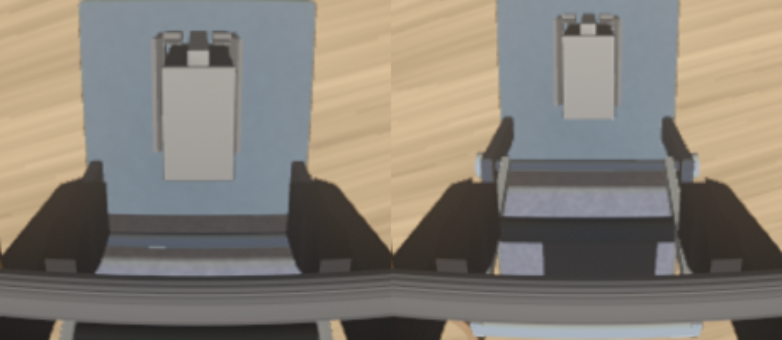

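The tank stands upright with its top at 0.110 m and level, rib in the slot. Now close the clamp.

Run:
```python
from h import *
from cell import manip,cams,inverse_kinematics as ik
q=rot(PSI)
manip.set_gripper(.045,15)
manip.move_pose(barpos(1.91,.08),q)
manip.move_linear(barpos(1.91),rate=.15)
print(manip.state()["contact_force"].round(1))
manip.set_gripper(0,20)
s=manip.state();print(s["gripper_width"],s["contact_force"].round(1),s["clock"])
a=1.91
while a>.25:
    a=max(a-.13,.22)
    manip.move_linear(barpos(a),rate=.12)
    s=manip.state();f=s["contact_force"];print(round(a,2),f.round(1),round(s["gripper_width"],4),round(s["clock"],2))
    if np.linalg.norm(f)>30:break
look("w11")
```

```text
[-0.2 -0.2 -0.1]
0.00859042822093888 [-4.6  0.1  3.9] 23.9667
1.78 [-1.7  0.3  2.3] 0.0088 24.26
1.65 [-0.7  0.7  2.1] 0.0087 24.55
1.52 [-0.5  1.5  0.6] 0.0084 24.84
1.39 [-0.1  3.2 -0.8] 0.0082 25.13
1.26 [ 0.6  3.  -1.1] 0.0086 25.43
1.13 [ 2.   3.  -4.3] 0.0088 25.72
1.0 [ 3.6  2.7 -4.3] 0.0087 26.01
0.87 [ 4.7  4.3 -5.9] 0.0089 26.3
0.74 [ 5.2  4.  -6.7] 0.0084 26.59
0.61 [ 7.3  2.1 -7.1] 0.0084 26.88
0.48 [ 8.2  2.  -7. ] 0.0081 27.18
0.35 [ 8.1  1.5 -7.2] 0.0084 27.47
0.22 [ 6.8  1.9 -6. ] 0.0078 27.76
```

View pics/w11.png

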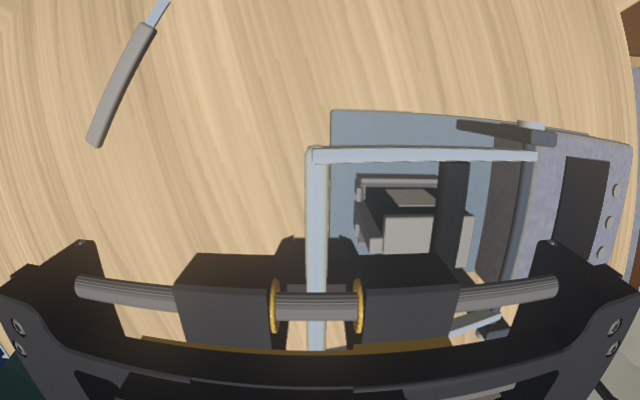

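The clamp is nearly down, with the bar at column 316, the roller over the tank at column 453 and the tank still upright. I'll release, shut the fingers and press the bar home from above.

Run:
```python
from h import *
from cell import manip,cams,inverse_kinematics as ik
manip.set_gripper(.045,20)
s=manip.state();manip.move_linear(s["tool_pos"]+[0,0,.06],rate=.2)
manip.set_gripper(0,20)
def tp(z): 
    sa=np.clip((z-.115)/.13,-.1,.5);return hyp(PSI,C0,(.06-.13*np.cos(np.arcsin(sa)),0,z))
manip.move_linear(tp(.150),rate=.15)
s=manip.state();print(s["clock"],s["contact_force"].round(1))
z=.150
while z>.105:
    z-=.004 if z>.118 else .0015
    manip.move_linear(tp(z),rate=.06)
    s=manip.state();f=s["contact_force"];print(round(z,4),f.round(1),s["tool_pos"][2].round(4),round(s["clock"],2))
    if f[2]>25:break
look("w12")
```

```text
30.0667 [ 0.4  0.4 -0.3]
0.146 [ 0.5 -0.7 -0.2] 0.1465 30.32
0.142 [1.1 0.2 1.4] 0.1424 30.57
0.138 [ 0.6 -0.2  0.9] 0.1379 30.82
0.134 [ 0.7 -0.7  0.5] 0.1335 31.07
0.13 [0.4 0.3 0.8] 0.1295 31.32
0.126 [-0.8 -0.   0.5] 0.1256 31.57
0.122 [-0.7  0.1  0.4] 0.1217 31.82
0.118 [-0.3  0.1  1.3] 0.1178 32.07
0.1165 [-0.5  0.8  3.9] 0.1166 32.32
0.115 [-1.5  0.8  5.7] 0.1152 32.57
0.1135 [-4.4 -0.3 13.2] 0.115 32.82
0.112 [-7.9 -1.5 20.1] 0.1148 33.07
0.1105 [-11.6  -2.1  27.8] 0.1145 33.32
```

The stop was met at bar top z≈0.115, exactly the closed height. Back off and verify.

Run:
```python
from h import *
from cell import manip,cams
s=manip.state();manip.move_linear(s["tool_pos"]+[0,0,.06],rate=.15)
manip.move_pose(hyp(PSI,C0,(-.12,0,.34)),rot(PSI+np.pi/2))
c,s=look("w13");P=wcloud(c,s)
sc=cams.capture("scene");np.savez("pics/scene13.npz",**sc)
t=cams.capture("top");np.savez("pics/top13.npz",**t)
print(s["clock"],s["contact_force"].round(1))
def stat(n,P,l,r,zr):
    p=hyp(PSI,C0,l);m=(np.hypot(P[...,0]-p[0],P[...,1]-p[1])<r)&(P[...,2]>zr[0])&(P[...,2]<zr[1]);print(n,m.sum(),np.percentile(P[m][:,2],[10,50,90,98]).round(4) if m.sum() else "", P[m].mean(0).round(4) if m.sum() else "")
for nm,Q in(("wrist",P),("scene",cloud(sc))):
    stat(nm+" bar",Q,(-.07,0,0),.03,(.1,.13)); stat(nm+" barL",Q,(-.07,.03,0),.01,(.1,.13)); stat(nm+" tanktop",Q,(-.015,0,0),.011,(.08,.125)); stat(nm+" roller",Q,(0,.0,0),.004,(.08,.14))
a=cv2.resize(c["image"][150:300,235:405],(520,459));b=cv2.resize(sc["image"][200:370,190:380],(520,465))
cv2.imwrite("pics/w13a.png",a);cv2.imwrite("pics/s13a.png",b)
```

```text
35.3 [-0.1 -0.6  0.4]
wrist bar 425 [0.1106 0.1138 0.1152 0.1161] [0.4978 0.1665 0.1133]
wrist barL 129 [0.1102 0.1139 0.1151 0.116 ] [0.5059 0.1953 0.1133]
wrist tanktop 0  
wrist roller 0  
scene bar 145 [0.1093 0.1119 0.1138 0.1144] [0.4992 0.1673 0.1117]
scene barL 50 [0.11   0.112  0.1133 0.1138] [0.507  0.195  0.1118]
scene tanktop 82 [0.0993 0.1007 0.1119 0.1141] [0.5514 0.1523 0.1021]
scene roller 12 [0.1151 0.1158 0.1169 0.1177] [0.5662 0.1479 0.1159]
```

View pics/w13a.png

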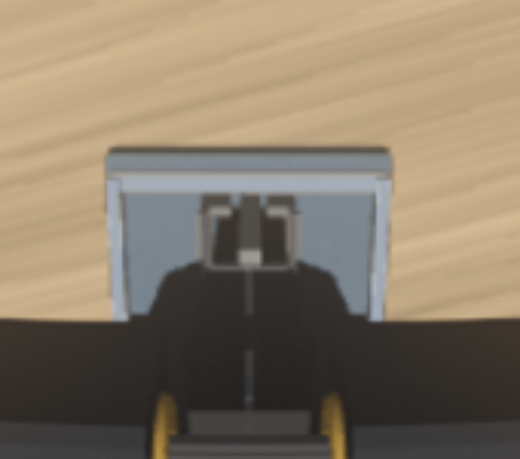

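View pics/s13a.png

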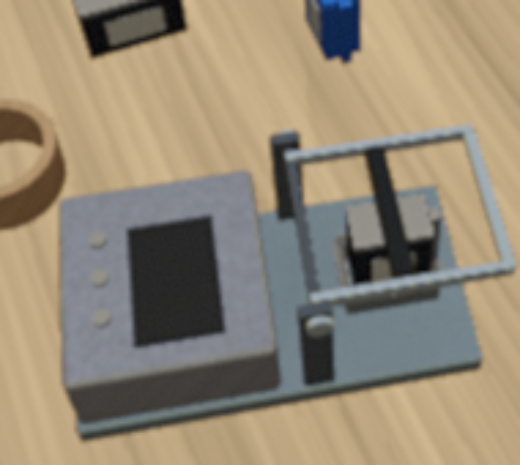

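Bar top is at 0.115 (closed), and the tank top is about 0.101–0.103 against 0.102 when home. The arms are level and the rib is in the slot. The gripper is clear, so I'm handing in.

Run:
```python
from cell import manip,order
print(manip.state()["clock"]);print(order.close_job())
```

```text
35.45
the job is handed in; nothing more can be done
None
```

The carton marker is loaded and the job was handed in at 35.5 s of the 72 s allowed, with the gripper clear of everything. In order:
- **Clamp opened:** I swung it back to its end stop; the force rose to about 21 N there.
- **Tank set in the cradle:** I put the small ribbed tank in upright with its rib in the front slot. Its top measured 0.110 m and level.
- **Clamp closed:** I swung it down and pressed the bar home to its stop, at about 28 N.

**Last checks:**
- **Bar:** after I backed off, its top measured about 0.115 m by the wrist camera and 0.113–0.114 m by the scene camera. Closed is 0.115 m.
- **Tank:** the scene camera put its top at 0.101 m, and that camera read about 2 mm low on the tank earlier. That fits the 0.102 m expected when home, but my wrist-camera check of the tank top got no points, so this rests on one camera.
- **Rib and clamp arms:** in the pictures the rib is in the slot and the arms are level.
- **Other tanks:** I did not touch the larger tank or the blue look-alikes.

**Disagreements:**
- While pressing the bar down I felt only about 0.5–6 N until the stop, less than the 8–10 N the task gives for the last part.
- My check of the opened bar with the top camera failed because it picked up the arm, so "fully back" rests on the force at the stop and the wrist view.

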